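# Put the bell on show: lift the showcase cover over its stop, seat the bell, close up

## Task

Put the copper hand bell on show in the little counter showcase: lift the front of the sliding cover by its pull until it clears the stop, slide it open, and set the bell upright, gently and all the way down, in the round well that fits it. Then slide the cover shut again until it drops home behind its stop. Leave the other things on the counter where they are.

Things in the scene. Friction and masses are not known exactly. Their poses are not given: they have to be found in the camera images.
- copper_bell: Copper counter bell, the only one on the counter: a round bell 60 mm wide at the rim and 43 mm high, standing mouth down, with an upright round wooden grip above it (16 mm thick, from 43 to 90 mm above its foot). Mass about 0.13 kg. Origin at the centre of its underside; z up along the grip.
- case: Fixed counter showcase: wooden plinth, clear walls 102 mm high, 244 mm deep (x), 250 mm wide (y). Origin at the centre of its underside; front looks along its -x (to the robot), +y is left. Right bay (inside: y -117 to -3 mm, x +-114 mm): open at the top under the sliding cover, floor a grey insert (top at z = 22 mm) with three wells. Left bay: under a fixed pane, goods on show.
- cover_slide (a joint): Travel of the cover along the case's +y (left), m: 0 = shut over the right bay, 0.122 = fully open over the left bay. Rubs with about 1 N. Shut, its tongue is held behind the stop with 2 mm of play. Sliding shut needs no lift, a push of some 5 to 10 N: the tongue's roller rides up the stop's ramp by itself and drops behind the stop over the last 2 mm.
- cover_tilt (a joint): Tilt of the cover about a rod at its rear edge, rad: 0 = lying flat, 0.11 = as far as it goes. The rod is 0.315 m behind the pull, so 0.04 rad lifts the pull 12 mm. It falls back by its own weight (0.42 kg, about 2 N at the pull).
- stop (a point): Top of the stop, upright face: a bump 8 mm high on the ledge (14 mm deep, top at z = 92 mm) outside the front wall. Upright face to the right, against the cover's tongue (13 mm wide, hanging under the pull's middle); 7 mm flat top, then a gentle ramp (10 degrees, 45 mm) down to the left. To open, lift the pull 12 mm or more and carry it 20 mm left so lifted; then it may be lowered and slid on.
- pull (a point): Middle of the cover's pull, moving with it: round steel bar 10 mm thick, 70 mm long along the case's y, axis at z = 119 mm when flat, 62 mm out from the front wall (43 mm clear of the ledge), on 10 mm thick arms 45 mm left and right of here that run back, sloping 10 mm down, to the cover's front edge. Nothing below bar and arms but the ledge. Cover 122 mm wide, pane at z = 108 mm.
- well_small (a point): Front well of the row: 48 mm wide. The point is the centre of its floor, 16 mm below the insert's top, 6 mm above the worktop.
- well_middle (a point): Middle well of the row: 64 mm wide. Point at the centre of its floor, 16 mm below the insert's top, 6 mm above the worktop.
- well_large (a point): Rear well of the row: 80 mm wide. Point at the centre of its floor, 16 mm below the insert's top, 6 mm above the worktop.
- infuser: Bystander: ball tea infuser on a stem, 46 mm wide, 79 mm tall. Origin at the centre of its underside.
- steel_cup: Bystander: slim steel beaker, 42 mm wide, 88 mm tall. Origin at the centre of its underside.
- salt_shaker: Bystander: white shaker, 39 mm wide, 70 mm tall. Origin at the centre of its underside.
- pepper_shaker: Bystander: black shaker with a white cap, 39 mm wide, 70 mm tall. Origin at the centre of its underside.
- egg_cup: Bystander: low steel cup, 43 mm wide, 40 mm tall. Origin at the centre of its underside.
Mind the look-alikes: they are no part of the job. What is shaped like the copper_bell but purple or red is not meant.

How it is judged:
By the outcome, as a careful person would: the job done as asked, in the order asked, and still so for the second after the job is handed in, with the robot touching nothing.
It also fails if it takes over 61 s, if anything falls off the work surface, if the arm or the gripper's body presses on something with over 40 N, if the wrist force passes 120 N, or if a joint passes its speed limit or range.

## Robot

A 6-joint arm with a two-finger parallel gripper is mounted at the origin on a cart in front of the work surface, level with it; the furniture and walls round the work are solid. World frame = base frame: x ahead of the robot, y to its left, z up, the work surface at z = 0. Lengths are in m, angles in rad, forces in N, time in s.
With the tool pointing down it reaches from about 0.35 to 0.975 m from the base axis. Payload 4.9 kg.
Tool frame: the origin (TCP) lies at the very end of the fingers, on their centre line; the grasp point (between the pads) lies 19 mm behind it (ctrl.grasp_offset is the distance from the TCP to the grasp point, in m); z points along the fingers, y is the line along which they close (so a half turn about z gives the same grasp; the last joint's range is limited). The gripper opens to 85 mm and grips with 20 to 120 N. Pads are 22 mm wide; open, the fingers measure 114 mm over their backs; the gripper's body (76 mm by 85 mm) begins 54 mm behind the grasp point. The pads swing forward as they close: fully open they stand 13 mm farther back than shut.
Start: joints at [-1.324, 0.053, 1.613, -0, 1.476, -0.119], TCP at [0.224, -0.584, 0.231] pointing down, gripper open.
Joint ranges: [-3.01, 3.01], [-1.01, 2.22], [0.06, 2.58], [-1.02, 4.17], [0.09, 2.62], [-3.14, 3.14]. Speed limits (rad/s): [2.57, 2.57, 3.14, 3.14, 3.14, 3.14].

## Interface

Orientations are given as a rotation vector (axis times angle).
In Python, from station import ctrl, optics gives the robot as it stands.
- The arm moves only by the shell command python3 -m handwheel 'ROWS' [OPENING] [FORCE]. ROWS is JSON, a list of rows, each an object of numbers: "tx", "ty", "tz": the shift along the tool's x, y, z in mm; "roll": the turn about the tool's z in rad. A call has 1 to 12 rows; each row shifts and turns the commanded pose from where the row before left it, along the tool's axes as they then stand; what a row does not reach is not made up. A row lasts 1/12 s, in which the tool goes at most 41.7 mm and 7.16 degrees, less where a joint would pass 70% of its speed; a pose out of reach is approached as far as the arm can. A call with a gripper value outside its range is refused whole. OPENING is the finger opening in mm, from 0 to 85.4, set as the call begins (- or left out, the last holds). The fingers move at their own pace and stop on an object; FORCE is the grip in N (left out, the last holds). Time passes only in rows, so rows that do not move let the fingers close. It gives the time, the measured TCP pose, the force, the opening and the grip force at its end, in the units of the state.
- ctrl.get_obs(): the state, without advancing time (a new reading comes with each control period).
- optics.get_image(name): name is "scene" or "side" or "wrist"; returns (picture, depth): 480x640x3 uint8, red, green, blue; 480x640 float32, m along the optical axis (not along the pixel's ray), 0 where there is no reading.
- optics.camera_params(name): a dict with "mtx" (3x3 intrinsics, pixels), "extrinsics" (4x4, takes a point from camera to world coordinates); the wrist camera has in their place "tool_from_camera" (4x4, takes a point from camera to tool coordinates, whose origin is the TCP and whose axes are the flange's). Camera axes: x right, y down, z forward; pixel columns grow to the right and rows downward; lengths in m; the calibration is good to about 2 mm. A picture is of the moment at which its call begins: read the wrist's pose just before it. camera_params takes no time and is no camera call.
- ctrl.finish_job(): hands the job in; it is judged then, once.
The state is a dict: "t": time; "q": joint angles; "dq": joint speeds; "effort": joint torques, N m; "tool_pos": TCP position; "tool_rot": TCP orientation; "contact_force": force on the tool from outside, world axes, zero at the start; "wrist_torque": the same for the moment, N m; "opening": finger opening in m; "grip_force": force on a finger pad.
Only numpy, scipy, OpenCV 4.12 (cv2) and the standard library are available. Lean on these libraries where they do the work, as an engineer would, in place of code of your own. Each camera call takes 0.05 s, during which the arm holds its last target. There are 200 camera calls.

## Working session

There is one attempt and no reset: what is moved stays moved. The work goes in short steps, Python scripts to look and compute and a shell command to move; the robot and the scene stay as the last step left them, time stands still between calls to the robot, and variables do not carry over. Pictures are saved under pics/ and viewed, at most 10 in all, crops included, and the job is handed in when it is done.

```bash
ls; mkdir -p pics; cat > h.py <<'E'
import numpy as np, cv2
from station import ctrl, optics
from scipy.spatial.transform import Rotation as R
def tool():
    o=ctrl.get_obs(); T=np.eye(4); T[:3,:3]=R.from_rotvec(o["tool_rot"]).as_matrix(); T[:3,3]=o["tool_pos"]; return T
def cam(n,T=None):
    p=optics.camera_params(n); return np.array(p["mtx"]), (np.array(p["extrinsics"]) if n!="wrist" else T@np.array(p["tool_from_camera"]))
def grab(n,save=None):
    T=tool(); im,d=optics.get_image(n); K,E=cam(n,T)
    if save: cv2.imwrite("pics/"+save,im[:,:,::-1])
    np.savez("last_"+n+".npz",im=im,d=d,K=K,E=E); return im,d,K,E
def load(n):
    z=np.load("last_"+n+".npz"); return z["im"],z["d"],z["K"],z["E"]
def plane(K,E,u,v,z):
    r=E[:3,:3]@np.linalg.solve(K,np.array([u,v,1.])); o=E[:3,3]; return o+r*(z-o[2])/r[2]
def pts(d,K,E):
    v,u=np.indices(d.shape); c=np.stack([(u-K[0,2])/K[0,0]*d,(v-K[1,2])/K[1,1]*d,d],-1); return c@E[:3,:3].T+E[:3,3]
def proj(K,E,p):
    c=np.linalg.inv(E)@np.append(p,1); q=K@c[:3]; return q[:2]/q[2]
E
python3 - <<'E'
from h import *
o=ctrl.get_obs(); print(o["t"],o["tool_pos"],o["tool_rot"],o["opening"])
print(tool()[:3,:3].round(3))
for n in("scene","side"):
    im,d,K,E=grab(n,n+"0.png"); print(n,K[0,0],E[:3,3],E[:3,2])
E
```

```text
pics
0.0 [ 0.22340347 -0.5830472   0.23006623] [-3.08721058e+00 -5.71020563e-01  1.99027765e-04] 0.08529107860006102
[[ 0.934  0.358 -0.   ]
 [ 0.358 -0.934  0.002]
 [ 0.    -0.002 -1.   ]]
scene 558.7401293591286 [ 0.14664016 -0.96561287  1.19309162] [ 0.29203582  0.63770464 -0.71277477]
side 467.66135214351925 [0.30883927 0.92436313 0.69924021] [ 0.28008941 -0.7932876  -0.54059663]
```

View pics/scene0.png

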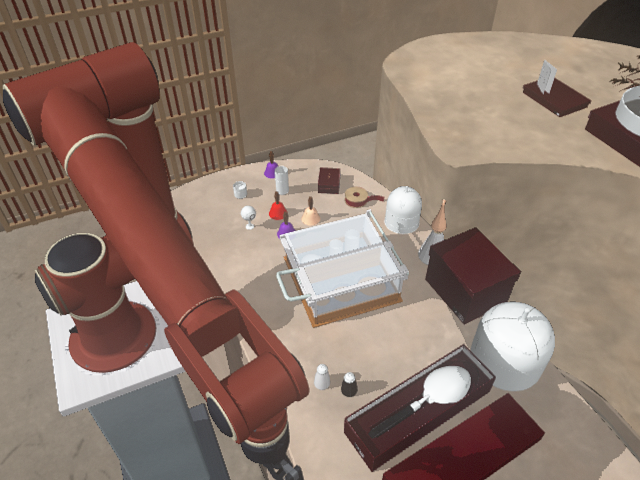

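View pics/side0.png

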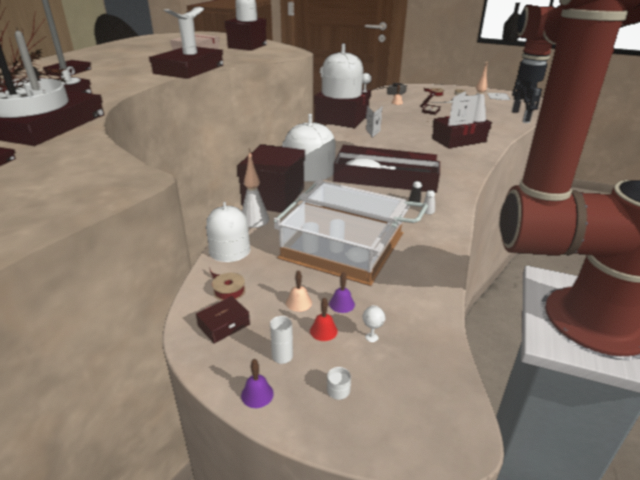

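Bell-like things in scene: purple (271,168), red (277,208), purple (286,228), peach/copper (310,212). In side view the copper one is at (299,295), purple at (343,295) and (257,388), and red at (323,322). The pink-tipped cone at scene (438,220) is not a bell. I choose the copper one at (310,212). The case is around scene (345,270), with its pull at (290,285).

```bash
python3 - <<'E'
from h import *
S={n:load(n) for n in("scene","side")}
P={"scene":dict(cop=(310,212),red=(277,208),pur=(286,228),pur2=(271,168)),"side":dict(cop=(299,295),red=(323,322),pur=(343,295),pur2=(257,388))}
for n in S:
    im,d,K,E=S[n]; X=pts(d,K,E)
    hsv=cv2.cvtColor(im,cv2.COLOR_RGB2HSV).astype(int)
    for k,(u,v) in P[n].items():
        h0=hsv[v,u]; w=np.s_[max(v-40,0):v+40,u-40:u+40]
        m=(abs((hsv[w][...,0]-h0[0]+90)%180-90)<8)&(abs(hsv[w][...,1]-h0[1])<60)&(hsv[w][...,2]>60)
        x=X[w][m&(d[w]>0)]; x=x[(x[:,2]>.004)&(x[:,2]<.06)&(np.linalg.norm(x[:,:2]-X[v,u,:2],axis=1)<.05)]
        print(n,k,im[v,u],h0,len(x),X[v,u].round(3),x.min(0).round(3),x.max(0).round(3))
a=S["scene"][0][180:340,230:430]; b=S["side"][0][170:350,230:450]
f=lambda i:cv2.resize(i,(400*2,int(i.shape[0]*800/i.shape[1])),interpolation=cv2.INTER_CUBIC)
c=f(a)[:,:,::-1]; cv2.imwrite("pics/crop1.png",cv2.resize(c,(750,600)))
cv2.imwrite("pics/crop2.png",cv2.resize(b[:,:,::-1],(733,600),interpolation=cv2.INTER_CUBIC))
E
```

```text
scene cop [253 230 197] [ 18  56 253] 261 [0.625 0.176 0.039] [0.579 0.15  0.004] [0.673 0.211 0.058]
scene red [225  63  56] [  1 192 225] 197 [0.54  0.233 0.039] [0.519 0.219 0.004] [0.568 0.265 0.047]
scene pur [150  88 189] [138 136 189] 133 [0.533 0.142 0.038] [0.508 0.132 0.006] [0.558 0.167 0.047]
scene pur2 [137  75 175] [139 146 175] 132 [0.594 0.426 0.036] [0.576 0.408 0.004] [0.619 0.455 0.051]
side cop [239 202 168] [ 14  76 239] 476 [0.623 0.198 0.036] [0.599 0.171 0.004] [0.657 0.227 0.06 ]
side red [212  60  55] [  1 189 212] 512 [0.543 0.261 0.039] [0.518 0.24  0.004] [0.571 0.277 0.054]
side pur [135  74 169] [139 143 169] 404 [0.532 0.166 0.039] [0.51  0.147 0.004] [0.562 0.183 0.045]
side pur2 [132  70 167] [139 148 167] 701 [0.593 0.457 0.039] [0.574 0.43  0.004] [0.627 0.471 0.055]
```

View pics/crop1.png

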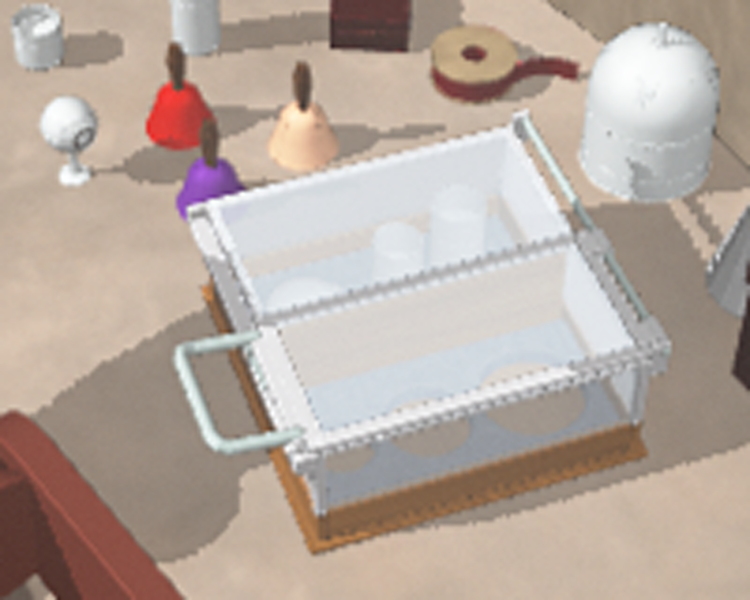

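The crop shows the copper (peach) bell at scene (310,212), clear of purple and red. The case has a square pull with its bar from crop (182,352) to (217,445), and plinth corners at crop (318,550), (645,455) and (205,290). The three wells lie in the right bay. Next I measure the case pose.

```bash
python3 - <<'E'
from h import *
im,d,K,E=load("scene")
f=lambda u,v:(230+u*200/750,180+v*160/600)
for n,p,z in [("FRb",(318,550),0),("RRb",(645,455),0),("FLb",(205,290),0),("bar",(182,352),.119),("bar",(217,445),.119),("coverFR",(305,452),.108),("coverRR",(668,350),.108),("FLtop",(195,212),.108),("RLtop",(520,118),.108),("w1",(345,455),.022),("w2",(430,428),.022),("w3",(535,398),.022)]:
    u,v=f(*p); print(n,plane(K,E,u,v,z).round(3))
E
```

```text
FRb [ 0.479 -0.189  0.   ]
RRb [ 0.726 -0.21   0.   ]
FLb [0.498 0.068 0.   ]
bar [ 0.428 -0.081  0.119]
bar [ 0.42  -0.164  0.119]
coverFR [ 0.473 -0.185  0.108]
coverRR [ 0.733 -0.207  0.108]
FLtop [0.488 0.049 0.108]
RLtop [0.749 0.04  0.108]
w1 [ 0.523 -0.137  0.022]
w2 [ 0.588 -0.14   0.022]
w3 [ 0.669 -0.147  0.022]
```

View pics/crop2.png

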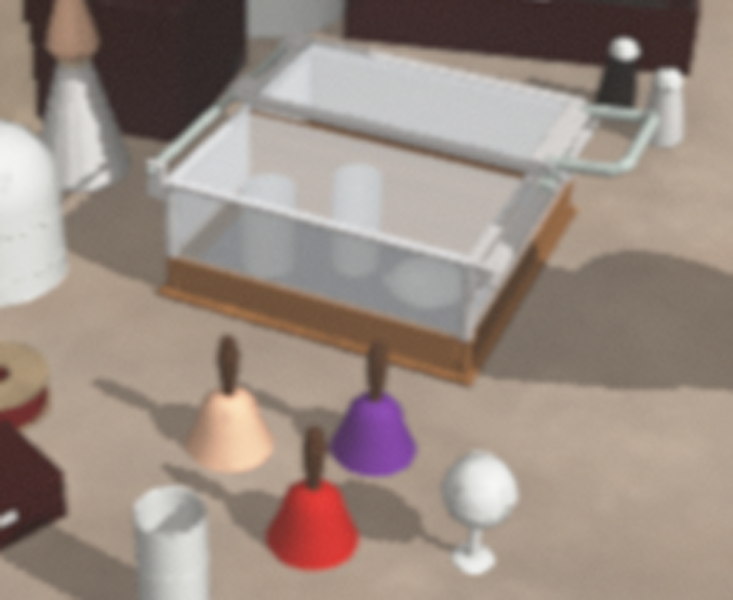

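The side crop agrees: the copper bell at side (299,295) is free-standing. The case yaw is about -0.08 rad and the pull is near (0.424,-0.12). I turn the tool so that y lies along the case x, then go above the pull.

```bash
python3 -m handwheel '[{"roll":-0.12},{"roll":-0.12},{"roll":-0.12},{"roll":-0.12},{"roll":-0.12},{"roll":-0.12},{"roll":-0.12},{"roll":-0.12},{"roll":-0.12},{"roll":-0.045}]' 40 40
python3 -m handwheel '[{"tx":38,"ty":12},{"tx":38,"ty":12},{"tx":38,"ty":12},{"tx":38,"ty":12},{"tx":38,"ty":12},{"tx":38,"ty":12},{"tx":38,"ty":12},{"tx":38,"ty":12},{"tx":38,"ty":12},{"tx":38,"ty":12},{"tx":38,"ty":12},{"tx":30,"ty":12}]'
python3 - <<'E'
from h import *
print(optics.camera_params("wrist"))
T=tool(); print(T.round(3))
grab("wrist","w1.png"); grab("scene"); print(T[:3,3],ctrl.get_obs()["t"])
E
```

```text
{'mtx': array([[375.73910158,   0.        , 317.1026704 ],
       [  0.        , 375.73910158, 242.29745123],
       [  0.        ,   0.        ,   1.        ]]), 'tool_from_camera': array([[-1.51714297e-03, -9.50349747e-01, -3.11180102e-01,
         8.03301286e-02],
       [ 9.99998828e-01, -1.50561942e-03, -2.77254743e-04,
        -3.10919577e-04],
       [-2.05029829e-04, -3.11180158e-01,  9.50350918e-01,
        -1.42294650e-01],
       [ 0.00000000e+00,  0.00000000e+00,  0.00000000e+00,
         1.00000000e+00]])}
[[ 0.934  0.358 -0.     0.223]
 [ 0.358 -0.934  0.002 -0.583]
 [ 0.    -0.002 -1.     0.23 ]
 [ 0.     0.     0.     1.   ]]
[ 0.22343296 -0.58309209  0.23016696] 0.2$[0]: bad value
$[0]: bad value
```

View pics/w1.png

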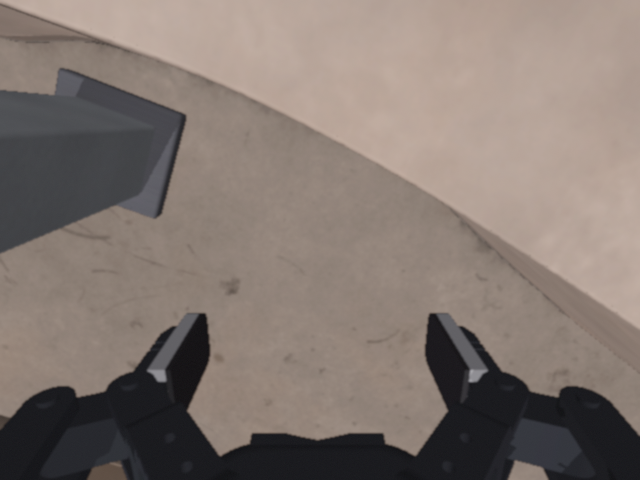

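Refused, so nothing moved: the picture shows only the floor and counter edge. I'll write all four keys in every row.

```bash
python3 -m handwheel '[{"tx":0,"ty":0,"tz":0,"roll":-0.12},{"tx":0,"ty":0,"tz":0,"roll":-0.12},{"tx":0,"ty":0,"tz":0,"roll":-0.12},{"tx":0,"ty":0,"tz":0,"roll":-0.12},{"tx":0,"ty":0,"tz":0,"roll":-0.12},{"tx":0,"ty":0,"tz":0,"roll":-0.12},{"tx":0,"ty":0,"tz":0,"roll":-0.12},{"tx":0,"ty":0,"tz":0,"roll":-0.12},{"tx":0,"ty":0,"tz":0,"roll":-0.12},{"tx":0,"ty":0,"tz":0,"roll":-0.045}]' 40 40
```

```text
t: 1.03
tool_pos: [0.2235, -0.5834, 0.2309]
tool_rot: [-2.303, -2.136, -0.001]
contact_force: [-0.2, -1.1, 0.2]
opening: 0.0403
grip_force: 0.0
```

```bash
python3 -m handwheel '[{"tx":38,"ty":14,"tz":0,"roll":0},{"tx":38,"ty":14,"tz":0,"roll":0},{"tx":38,"ty":14,"tz":0,"roll":0},{"tx":38,"ty":14,"tz":0,"roll":0},{"tx":38,"ty":14,"tz":0,"roll":0},{"tx":38,"ty":14,"tz":0,"roll":0},{"tx":38,"ty":14,"tz":0,"roll":0},{"tx":38,"ty":14,"tz":0,"roll":0},{"tx":38,"ty":14,"tz":0,"roll":0},{"tx":38,"ty":14,"tz":0,"roll":0},{"tx":38,"ty":14,"tz":0,"roll":0},{"tx":0,"ty":0,"tz":0,"roll":0}]'
python3 - <<'E'
from h import *
grab("wrist","w2.png"); grab("side"); T=tool(); print(T.round(4))
E
```

```text
t: 2.03
tool_pos: [0.4123, -0.1737, 0.2313]
tool_rot: [-2.299, -2.14, -0.004]
contact_force: [-0.4, -0.7, 0.3]
opening: 0.04
grip_force: 0.0
[[ 7.600e-02  9.971e-01 -2.000e-04  4.108e-01]
 [ 9.971e-01 -7.600e-02 -4.000e-04 -1.780e-01]
 [-4.000e-04 -1.000e-04 -1.000e+00  2.312e-01]
 [ 0.000e+00  0.000e+00  0.000e+00  1.000e+00]]
```

View pics/w2.png

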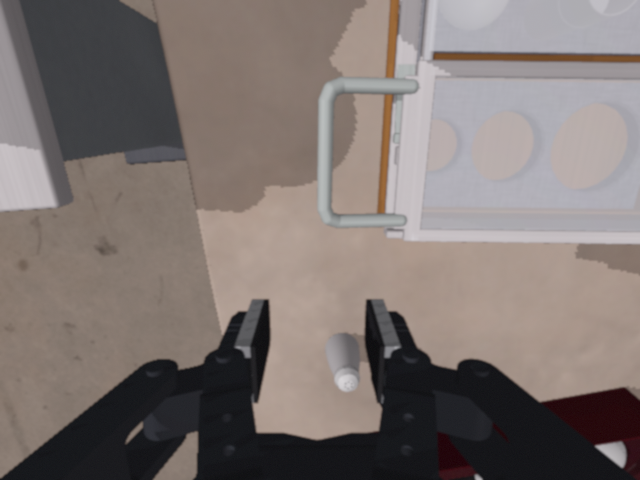

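The wrist view shows the pull bar vertical at u≈325, from v 86 to 220. The case front edge is near u≈405, and wells are at (442,145), (504,146) and (590,146). The fingers will straddle the bar.

```bash
python3 - <<'E'
from h import *
im,d,K,E=load("wrist"); T=tool()
X=pts(d,K,E)
for n,p,z in [("bar",(325.5,100),.119),("barmid",(325,153),.119),("bar",(325,208),.119),("armL",(360,86),.116),("armR",(360,220),.116),("w1",(442,145),.022),("w2",(504,146),.022),("w3",(590,146),.022)]:
    P=plane(K,E,*p,z); u,v=map(int,p); print(n,P.round(4),"depth",X[v,u].round(4),"tool mm",((P-T[:3,3])@T[:3,:3]*1000).round(1))
E
```

```text
bar [ 0.4247 -0.0821  0.119 ] depth [ 0.4243 -0.0823  0.1222] tool mm [ 96.6   6.6 112.2]
barmid [ 0.4222 -0.1149  0.119 ] depth [ 0.4221 -0.1146  0.1221] tool mm [ 63.8   6.6 112.2]
bar [ 0.4197 -0.152   0.119 ] depth [ 0.4197 -0.1513  0.122 ] tool mm [ 26.6   6.9 112.2]
armL [ 0.4472 -0.0753  0.116 ] depth [ 0.4469 -0.0754  0.1181] tool mm [105.2  28.5 115.2]
armR [ 0.4439 -0.1631  0.116 ] depth [ 0.4437 -0.1626  0.1178] tool mm [ 17.4  31.8 115.2]
w1 [ 0.5302 -0.1235  0.022 ] depth [ 0.5022 -0.1161  0.11  ] tool mm [ 63.4 114.9 209.2]
w2 [ 0.5864 -0.1286  0.022 ] depth [ 0.5451 -0.12    0.1085] tool mm [ 62.7 171.4 209.2]
w3 [ 0.6645 -0.1343  0.022 ] depth [ 0.6041 -0.1244  0.1083] tool mm [ 62.9 249.6 209.2]
```

```bash
python3 -m handwheel '[{"tx":31,"ty":4,"tz":0,"roll":0},{"tx":30,"ty":3,"tz":0,"roll":0},{"tx":0,"ty":0,"tz":30,"roll":0},{"tx":0,"ty":0,"tz":30,"roll":0},{"tx":0,"ty":0,"tz":20,"roll":0},{"tx":0,"ty":0,"tz":0,"roll":0}]'
python3 - <<'E'
from h import *
T=tool();P=np.array([.4222,-.1175,.119]);print(((P-T[:3,3])@T[:3,:3]*1000).round(1))
E
```

```text
t: 2.63
tool_pos: [0.4188, -0.1189, 0.146]
tool_rot: [-2.304, -2.122, 0.006]
contact_force: [-0.2, 0.8, 0.8]
opening: 0.04
grip_force: 0.0
[ 1.6  3.5 26.9]
```

```bash
python3 -m handwheel '[{"tx":0,"ty":0,"tz":23,"roll":0},{"tx":0,"ty":0,"tz":23,"roll":0},{"tx":0,"ty":0,"tz":0,"roll":0},{"tx":0,"ty":0,"tz":0,"roll":0}]'
python3 -m handwheel '[{"tx":0,"ty":0,"tz":0,"roll":0},{"tx":0,"ty":0,"tz":0,"roll":0},{"tx":0,"ty":0,"tz":0,"roll":0},{"tx":0,"ty":0,"tz":0,"roll":0},{"tx":0,"ty":0,"tz":0,"roll":0},{"tx":0,"ty":0,"tz":0,"roll":0}]' 0 50
```

```text
t: 2.97
tool_pos: [0.4218, -0.1199, 0.1055]
tool_rot: [-2.309, -2.128, 0.001]
contact_force: [0.2, 0.1, -0.3]
opening: 0.0396
grip_force: 0.0
t: 3.47
tool_pos: [0.4216, -0.1193, 0.1062]
tool_rot: [-2.308, -2.13, 0.003]
contact_force: [-5.4, -0.9, 1.9]
opening: 0.0081
grip_force: 48.8
```

```bash
python3 -m handwheel '[{"tx":0,"ty":0,"tz":0,"roll":0},{"tx":0,"ty":0,"tz":0,"roll":0},{"tx":0,"ty":0,"tz":3,"roll":0},{"tx":0,"ty":0,"tz":3,"roll":0}]' 25
python3 -m handwheel '[{"tx":0,"ty":0,"tz":0,"roll":0},{"tx":0,"ty":0,"tz":0,"roll":0},{"tx":0,"ty":0,"tz":0,"roll":0},{"tx":0,"ty":0,"tz":0,"roll":0},{"tx":0,"ty":0,"tz":0,"roll":0},{"tx":0,"ty":0,"tz":0,"roll":0}]' 0 60
```

```text
t: 3.8
tool_pos: [0.423, -0.1193, 0.1]
tool_rot: [2.307, 2.13, 0.001]
contact_force: [-0.0, -0.2, 0.2]
opening: 0.0249
grip_force: 0.0
t: 4.3
tool_pos: [0.4216, -0.1188, 0.0989]
tool_rot: [-2.307, -2.13, 0.002]
contact_force: [-4.8, -0.0, -0.2]
opening: 0.0079
grip_force: 58.4
```

```bash
python3 -m handwheel '[{"tx":0,"ty":0,"tz":-3,"roll":0},{"tx":0,"ty":0,"tz":-3,"roll":0},{"tx":0,"ty":0,"tz":-3,"roll":0},{"tx":0,"ty":0,"tz":-3,"roll":0},{"tx":0,"ty":0,"tz":-3,"roll":0},{"tx":0,"ty":0,"tz":-3,"roll":0},{"tx":0,"ty":0,"tz":-2,"roll":0},{"tx":0,"ty":0,"tz":0,"roll":0},{"tx":0,"ty":0,"tz":0,"roll":0}]'
python3 - <<'E'
from h import *
im,d,K,E=grab("scene"); X=pts(d,K,E); s=X[250:310,270:310]; 
W=grab("wrist"); Xw=pts(*W[1:]); print(ctrl.get_obs()["contact_force"]); 
T=tool()
# arm heights: points near the bar arms in the wrist view
m=(Xw[...,2]>.1)&(Xw[...,2]<.17)&(Xw[...,0]>.435)&(Xw[...,0]<.46)&(Xw[...,1]>-.2)&(Xw[...,1]<-.05)
print(m.sum(), np.percentile(Xw[m][:,2],[5,50,95]).round(3), Xw[m][:,1].min().round(3),Xw[m][:,1].max().round(3))
E
```

```text
t: 5.05
tool_pos: [0.4226, -0.1191, 0.1196]
tool_rot: [2.308, 2.13, 0.001]
contact_force: [-1.5, 0.6, -2.5]
opening: 0.0077
grip_force: 58.5
[-0.43291776 -1.12567222 -2.38321411]
3708 [0.131 0.136 0.169] -0.13 -0.068
```

```bash
python3 -m handwheel '[{"tx":4,"ty":0,"tz":0,"roll":0},{"tx":8,"ty":0,"tz":0,"roll":0},{"tx":10,"ty":0,"tz":0,"roll":0},{"tx":10,"ty":0,"tz":0,"roll":0},{"tx":10,"ty":0,"tz":0,"roll":0},{"tx":10,"ty":0,"tz":0,"roll":0},{"tx":10,"ty":0,"tz":0,"roll":0},{"tx":0,"ty":0,"tz":0,"roll":0}]'
python3 -m handwheel '[{"tx":10,"ty":0,"tz":3,"roll":0},{"tx":10,"ty":0,"tz":3,"roll":0},{"tx":10,"ty":0,"tz":3,"roll":0},{"tx":10,"ty":0,"tz":3,"roll":0},{"tx":8,"ty":0,"tz":3,"roll":0},{"tx":6,"ty":0,"tz":3,"roll":0},{"tx":4,"ty":0,"tz":2,"roll":0},{"tx":2,"ty":0,"tz":0,"roll":0},{"tx":0,"ty":0,"tz":0,"roll":0}]'
```

```text
t: 5.82
tool_pos: [0.4279, -0.0551, 0.1195]
tool_rot: [2.306, 2.134, 0.003]
contact_force: [3.2, 1.4, -2.9]
opening: 0.0078
grip_force: 58.5
t: 6.57
tool_pos: [0.4318, 0.003, 0.0992]
tool_rot: [-2.307, -2.131, 0.001]
contact_force: [-2.6, -0.1, -0.0]
opening: 0.0081
grip_force: 58.9
```

Cover is carried 122 mm. Release, rise and look at the open bay.

```bash
python3 -m handwheel '[{"tx":0,"ty":0,"tz":0,"roll":0},{"tx":0,"ty":0,"tz":0,"roll":0},{"tx":0,"ty":0,"tz":0,"roll":0},{"tx":0,"ty":0,"tz":-10,"roll":0},{"tx":0,"ty":0,"tz":-25,"roll":0},{"tx":0,"ty":0,"tz":-40,"roll":0},{"tx":0,"ty":0,"tz":-40,"roll":0},{"tx":-20,"ty":20,"tz":-25,"roll":0},{"tx":-28,"ty":28,"tz":0,"roll":0},{"tx":-28,"ty":28,"tz":0,"roll":0},{"tx":-28,"ty":28,"tz":0,"roll":0},{"tx":-28,"ty":28,"tz":0,"roll":0}]' 45
python3 -m handwheel '[{"tx":-28,"ty":30,"tz":0,"roll":0},{"tx":0,"ty":0,"tz":0,"roll":0},{"tx":0,"ty":0,"tz":0,"roll":0}]'
python3 - <<'E'
from h import *
grab("wrist","w3.png"); print(tool().round(4)[:,3])
E
```

```text
t: 7.57
tool_pos: [0.5545, -0.1414, 0.2408]
tool_rot: [2.308, 2.129, 0.002]
contact_force: [1.2, 0.3, 0.4]
opening: 0.0453
grip_force: 0.0
t: 7.82
tool_pos: [0.5814, -0.1715, 0.2388]
tool_rot: [-2.31, -2.127, 0.001]
contact_force: [-0.4, 0.6, -1.3]
opening: 0.0452
grip_force: 0.0
[ 0.5809 -0.1704  0.2394  1.    ]
```

View pics/w3.png

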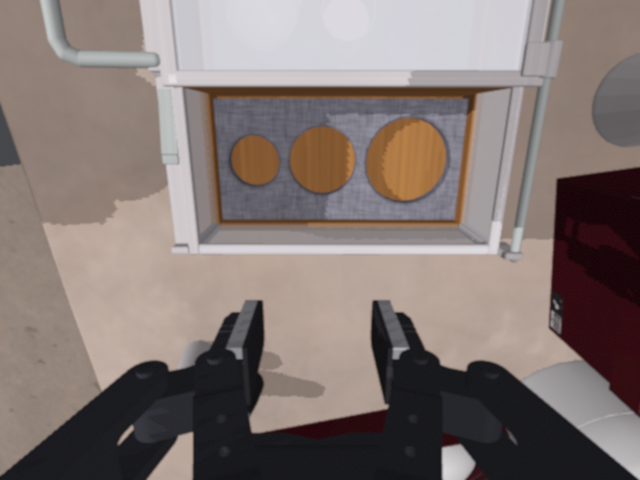

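The cover stands fully open over the left bay. The wells are small (255,160), middle (322,159) and large (406,159). I fit the middle one.

```bash
cat > wells.py <<'E'
from h import *
im,d,K,E=load("wrist")
hsv=cv2.cvtColor(im,cv2.COLOR_RGB2HSV)
m=((hsv[...,1]>90)&(hsv[...,0]<25)).astype(np.uint8)
c,_=cv2.findContours(m,cv2.RETR_EXTERNAL,cv2.CHAIN_APPROX_NONE)
X=pts(d,K,E)
for k in c:
    if cv2.contourArea(k)<800: continue
    (u,v),(a,b),_=cv2.fitEllipse(k)
    if max(a,b)>120: continue
    f=lambda z:np.array([plane(K,E,*p,z)[:2] for p in k[:,0]],np.float32)
    q0,r0=cv2.minEnclosingCircle(f(.006)); q1,r1=cv2.minEnclosingCircle(f(.022))
    mm=np.zeros_like(m); cv2.drawContours(mm,[k],-1,1,-1); z=np.median(X[mm>0][:,2])
    print((round(u),round(v)),"z.006",np.round(q0,4),round(2*r0,4),"z.022",np.round(q1,4),round(2*r1,4),"depth z",z.round(4))
E
python3 wells.py
sed -i 's/^m=.*/X0=pts(d,K,E); m=((X0[...,2]<.016)\&(hsv[...,1]>90)\&(hsv[...,0]<25)\&(X0[...,0]>.5)\&(X0[...,0]<.73)\&(X0[...,1]<-.08)\&(X0[...,1]>-.18)).astype(np.uint8); m=cv2.morphologyEx(m,cv2.MORPH_OPEN,np.ones((3,3)))/; s/<800/<400/' wells.py; python3 wells.py
python3 -c "
from h import *
im,d,K,E=load('wrist');X=pts(d,K,E)
for p in [(255,160),(322,159),(406,159),(322,205),(365,159)]: print(p,im[p[1],p[0]],cv2.cvtColor(im[p[1]:p[1]+1,p[0]:p[0]+1],cv2.COLOR_RGB2HSV)[0,0],X[p[1],p[0]].round(4))"
```

```text
(255, 160) z.006 [ 0.5244 -0.124 ] 0.048 z.022 [ 0.5271 -0.1226] 0.046 depth z 0.0058
(322, 159) z.006 [ 0.5894 -0.1296] 0.0639 z.022 [ 0.5893 -0.128 ] 0.0612 depth z 0.0058
(406, 159) z.006 [ 0.6715 -0.1369] 0.0801 z.022 [ 0.668 -0.135] 0.0767 depth z 0.0058
(255, 160) [130  87  49] [ 14 159 130] [ 0.5241 -0.1241  0.0059]
(322, 159) [130  88  49] [ 14 159 130] [ 0.5896 -0.1286  0.0056]
(406, 159) [177 124  71] [ 15 153 177] [ 0.6716 -0.1355  0.0057]
(322, 205) [101 100 109] [123  21 109] [ 0.5861 -0.1708  0.0219]
(365, 159) [110 100 104] [168  23 110] [ 0.6299 -0.1305  0.0208]
```

```bash
python3 -m handwheel '[{"tx":32,"ty":2,"tz":0,"roll":0},{"tx":35,"ty":2,"tz":0,"roll":0},{"tx":36,"ty":2,"tz":0,"roll":0},{"tx":36,"ty":2,"tz":0,"roll":0},{"tx":36,"ty":1,"tz":0,"roll":0},{"tx":36,"ty":1,"tz":0,"roll":0},{"tx":36,"ty":1,"tz":0,"roll":0},{"tx":36,"ty":1,"tz":0,"roll":0},{"tx":35,"ty":2,"tz":0,"roll":0},{"tx":0,"ty":0,"tz":0,"roll":0},{"tx":0,"ty":0,"tz":0,"roll":0},{"tx":0,"ty":0,"tz":0,"roll":0}]'
python3 - <<'E'
from h import *
im,d,K,E=grab("wrist","w4.png"); T=tool(); print(T[:3,3].round(4))
X=pts(d,K,E); hsv=cv2.cvtColor(im,cv2.COLOR_RGB2HSV)
near=np.hypot(X[...,0]-.628,X[...,1]-.187)<.05
b=near&(X[...,2]>.004)&(X[...,2]<.1)
g=b&(X[...,2]>.084)
for n,m in(("bell",b),("griptop",g)):
    x=X[m]; q,r=cv2.minEnclosingCircle(x[:,:2].astype(np.float32)); print(n,m.sum(),np.round(q,4),round(2*r,4),x[:,2].max().round(4),x.mean(0).round(4))
# horizontal slices
for z0,z1 in((.008,.016),(.016,.03),(.03,.043)):
    x=X[near&(X[...,2]>z0)&(X[...,2]<z1)]; A=np.c_[2*x[:,:2],np.ones(len(x))]; s=np.linalg.lstsq(A,(x[:,:2]**2).sum(1),rcond=None)[0]; print(z0,len(x),s[:2].round(4),np.sqrt(s[2]+s[0]**2+s[1]**2).round(4))
u,v=proj(K,E,np.array([.628,.187,.04])); u,v=int(u),int(v); print(u,v)
cv2.imwrite("pics/c4.png",cv2.resize(im[max(v-110,0):v+110,u-150:u+150,::-1],(600,440)))
E
```

```text
t: 8.87
tool_pos: [0.6194, 0.1462, 0.2403]
tool_rot: [2.307, 2.131, 0.001]
contact_force: [-0.5, 0.4, -0.3]
opening: 0.0449
grip_force: 0.0
[0.6196 0.1455 0.2401]
bell 2524 [0.6311 0.187 ] 0.0566 0.0916 [0.6307 0.1905 0.0324]
griptop 176 [0.6309 0.1874] 0.0118 0.0916 [0.6309 0.1875 0.0879]
0.008 421 [0.6311 0.1868] 0.0246
0.016 515 [0.6311 0.1867] 0.0211
0.03 1025 [0.6311 0.1867] 0.0144
322 164
```

View pics/c4.png

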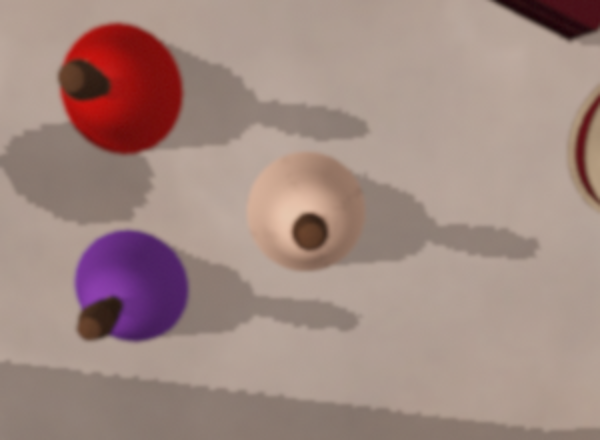

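The crop shows the copper bell alone at centre (305,210), its grip upright at (310,232). Red and purple are well to the left. Its height and width match, with its centre at (0.631,0.187). Reach down.

```bash
python3 -m handwheel '[{"tx":21,"ty":4,"tz":0,"roll":0},{"tx":21,"ty":4,"tz":0,"roll":0},{"tx":0,"ty":0,"tz":30,"roll":0},{"tx":0,"ty":0,"tz":38,"roll":0},{"tx":0,"ty":0,"tz":30,"roll":0},{"tx":0,"ty":0,"tz":0,"roll":0},{"tx":0,"ty":0,"tz":0,"roll":0},{"tx":0,"ty":0,"tz":0,"roll":0}]'
python3 - <<'E'
from h import *
T=tool();P=np.array([.6311,.1868,.052]);print(((P-T[:3,3])@T[:3,:3]*1000).round(1),T.round(4))
E
```

```text
t: 9.58
tool_pos: [0.6326, 0.1865, 0.1437]
tool_rot: [2.309, 2.128, 0.004]
contact_force: [0.2, 0.1, 0.7]
opening: 0.045
grip_force: 0.0
[ 0.1 -1.8 91.7] [[ 8.120e-02  9.967e-01  2.900e-03  6.326e-01]
 [ 9.967e-01 -8.120e-02  5.000e-04  1.865e-01]
 [ 7.000e-04  2.900e-03 -1.000e+00  1.437e-01]
 [ 0.000e+00  0.000e+00  0.000e+00  1.000e+00]]
```

```bash
python3 -m handwheel '[{"tx":0,"ty":-1,"tz":30,"roll":0},{"tx":0,"ty":0,"tz":30,"roll":0},{"tx":0,"ty":0,"tz":21,"roll":0},{"tx":0,"ty":0,"tz":10,"roll":0},{"tx":0,"ty":0,"tz":0,"roll":0},{"tx":0,"ty":0,"tz":0,"roll":0},{"tx":0,"ty":0,"tz":0,"roll":0}]'
python3 -m handwheel '[{"tx":0,"ty":0,"tz":0,"roll":0},{"tx":0,"ty":0,"tz":0,"roll":0},{"tx":0,"ty":0,"tz":0,"roll":0},{"tx":0,"ty":0,"tz":0,"roll":0},{"tx":0,"ty":0,"tz":0,"roll":0},{"tx":0,"ty":0,"tz":0,"roll":0}]' 0 30
python3 - <<'E'
from h import *
for i in range(1): print(ctrl.get_obs()["tool_pos"])
E
```

```text
t: 10.17
tool_pos: [0.6327, 0.1876, 0.0537]
tool_rot: [2.307, 2.129, 0.007]
contact_force: [-0.1, -0.0, 0.7]
opening: 0.0454
grip_force: 0.0
t: 10.67
tool_pos: [0.6315, 0.1875, 0.0519]
tool_rot: [2.308, 2.13, 0.003]
contact_force: [-1.5, -0.7, 6.3]
opening: 0.0149
grip_force: 30.7
[0.63147332 0.18754388 0.05193614]
```

```bash
python3 -m handwheel '[{"tx":0,"ty":0,"tz":-5,"roll":0},{"tx":0,"ty":0,"tz":-15,"roll":0},{"tx":0,"ty":0,"tz":-25,"roll":0},{"tx":0,"ty":0,"tz":-30,"roll":0},{"tx":0,"ty":0,"tz":-30,"roll":0},{"tx":0,"ty":0,"tz":-30,"roll":0},{"tx":0,"ty":0,"tz":-25,"roll":0},{"tx":0,"ty":0,"tz":-10,"roll":0},{"tx":0,"ty":0,"tz":0,"roll":0}]'
python3 -m handwheel '[{"tx":-15,"ty":-1,"tz":0,"roll":0},{"tx":-25,"ty":-1,"tz":0,"roll":0},{"tx":-30,"ty":-2,"tz":0,"roll":0},{"tx":-30,"ty":-2,"tz":0,"roll":0},{"tx":-30,"ty":-2,"tz":0,"roll":0},{"tx":-30,"ty":-2,"tz":0,"roll":0},{"tx":-30,"ty":-2,"tz":0,"roll":0},{"tx":-30,"ty":-1,"tz":0,"roll":0},{"tx":-30,"ty":-1,"tz":0,"roll":0},{"tx":-30,"ty":-1,"tz":0,"roll":0},{"tx":-25,"ty":-1,"tz":0,"roll":0},{"tx":-13,"ty":0,"tz":0,"roll":0}]'
python3 -m handwheel '[{"tx":0,"ty":0,"tz":0,"roll":0},{"tx":0,"ty":0,"tz":0,"roll":0},{"tx":0,"ty":0,"tz":0,"roll":0},{"tx":0,"ty":0,"tz":0,"roll":0}]'
cat > bell.py <<'E'
from h import *
im,d,K,E=grab("wrist"); T=tool(); X=pts(d,K,E); t=T[:3,3]; zb=t[2]-.052   # foot height
near=(np.hypot(X[...,0]-t[0],X[...,1]-t[1])<.045)
L=(X-t)@T[:3,:3]
for z0,z1 in((.005,.012),(.012,.02),(.02,.03),(.03,.04)):
    m=near&(X[...,2]>zb+z0)&(X[...,2]<zb+z1); x=X[m]; A=np.c_[2*x[:,:2],np.ones(len(x))]; s=np.linalg.lstsq(A,(x[:,:2]**2).sum(1),rcond=None)[0]
    print(z0,len(x),"ctr",s[:2].round(4),"r",np.sqrt(s[2]+s[:2]@s[:2]).round(4),"go mm",((np.array([.5894,-.1296,t[2]])-[*s[:2],t[2]])@T[:3,:3]*1000).round(1))
hsv=cv2.cvtColor(im,cv2.COLOR_RGB2HSV)
m=near&(hsv[...,0]<25)&(X[...,2]>zb-.01)&(X[...,2]<zb+.045)
print("lowest",np.percentile(X[m][:,2],[0.2,1,5]).round(4),"rel foot expected",round(zb,4),"t",ctrl.get_obs()["t"],t.round(4))
cv2.imwrite("pics/b.png",im[:,:,::-1])
E
python3 bell.py
```

```text
t: 11.42
tool_pos: [0.6321, 0.1876, 0.2248]
tool_rot: [2.306, 2.128, 0.009]
contact_force: [0.9, -1.0, -1.3]
opening: 0.0147
grip_force: 30.2
t: 12.42
tool_pos: [0.5867, -0.1312, 0.2169]
tool_rot: [-2.309, -2.125, 0.006]
contact_force: [0.5, 1.1, -1.0]
opening: 0.0144
grip_force: 30.2
t: 12.75
tool_pos: [0.589, -0.1271, 0.2197]
tool_rot: [-2.306, -2.132, 0.0]
contact_force: [-0.2, 0.4, -0.5]
opening: 0.0145
grip_force: 30.2
0.005 1116 ctr [ 0.5888 -0.1276] r 0.0259 go mm [-1.9  0.7 -0. ]
0.012 1229 ctr [ 0.5889 -0.1275] r 0.0229 go mm [-2.   0.6 -0. ]
0.02 1180 ctr [ 0.589  -0.1276] r 0.0201 go mm [-2.   0.6 -0. ]
0.03 1823 ctr [ 0.5891 -0.1262] r 0.0152 go mm [-3.3  0.6 -0. ]
lowest [0.1679 0.1686 0.1703] rel foot expected 0.1679 t 12.8 [ 0.5891 -0.1271  0.2199]
```

```bash
python3 -m handwheel '[{"tx":-2,"ty":0.6,"tz":0,"roll":0},{"tx":0,"ty":0,"tz":20,"roll":0},{"tx":0,"ty":0,"tz":25,"roll":0},{"tx":0,"ty":0,"tz":25,"roll":0},{"tx":0,"ty":0,"tz":25,"roll":0},{"tx":0,"ty":0,"tz":25,"roll":0},{"tx":0,"ty":0,"tz":12,"roll":0},{"tx":0,"ty":0,"tz":6,"roll":0},{"tx":0,"ty":0,"tz":0,"roll":0},{"tx":0,"ty":0,"tz":0,"roll":0},{"tx":0,"ty":0,"tz":0,"roll":0},{"tx":0,"ty":0,"tz":0,"roll":0}]'
python3 bell.py
```

```text
t: 13.8
tool_pos: [0.5909, -0.1309, 0.0845]
tool_rot: [2.306, 2.129, 0.003]
contact_force: [-1.4, -0.5, -1.2]
opening: 0.0144
grip_force: 30.1
0.005 1146 ctr [ 0.591  -0.1314] r 0.026 go mm [ 1.7 -1.8 -0. ]
0.012 1234 ctr [ 0.591  -0.1314] r 0.0231 go mm [ 1.6 -1.8 -0. ]
0.02 1200 ctr [ 0.591  -0.1314] r 0.0203 go mm [ 1.7 -1.8 -0. ]
0.03 1758 ctr [ 0.5911 -0.1304] r 0.0157 go mm [ 0.6 -1.8 -0. ]
lowest [0.0326 0.0334 0.0349] rel foot expected 0.0322 t 13.85 [ 0.5907 -0.1308  0.0842]
```

View pics/b.png

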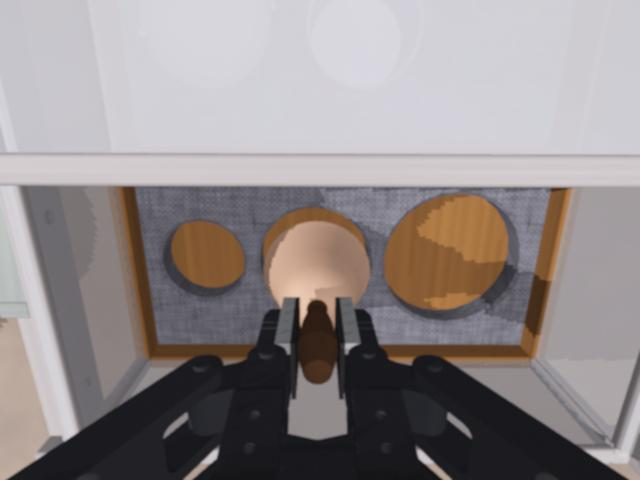

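The bell hangs just above the middle well at (318,255). Its rim is at u 264–370 and the well's visible back edge at u 263–367. Small and large wells are fully visible, so I use them in this same picture to get the offset without pose noise.

```bash
cat > rel.py <<'E'
from h import *
im,d,K,E=load("wrist"); T=tool(); X=pts(d,K,E); hsv=cv2.cvtColor(im,cv2.COLOR_RGB2HSV)
W=[]
for x0,x1,D in((.495,.552,.048),(.629,.716,.08)):
    m=((X[...,2]<.014)&(X[...,0]>x0)&(X[...,0]<x1)&(X[...,1]<-.07)&(X[...,1]>-.185)&(hsv[...,1]>70)).astype(np.uint8)
    m=cv2.morphologyEx(m,cv2.MORPH_OPEN,np.ones((3,3))); n,l,s,_=cv2.connectedComponentsWithStats(m); k=1+s[1:,4].argmax()
    q,r=cv2.minEnclosingCircle(X[l==k][:,:2].astype(np.float32)); W.append(q); print("well",np.round(q,4),round(2*r,4),"expect",D)
W=np.array(W); mid=W[0]+.442*(W[1]-W[0]); print("mid",mid.round(4))
g=np.hypot(X[...,0]-mid[0],X[...,1]-mid[1])<.045; zb=T[2,3]-.052
m=g&(X[...,2]>zb+.005)&(X[...,2]<zb+.025); 
# cone fit: centre with radius linear in z
from scipy.optimize import least_squares
x=X[m]; f=least_squares(lambda p:np.hypot(x[:,0]-p[0],x[:,1]-p[1])-p[2]-p[3]*(x[:,2]-zb),[*mid,.028,-.3],loss="soft_l1",f_scale=.001); c=f.x[:2]
print("bell",f.x.round(4),"rms",np.sqrt(np.mean(f.fun**2)).round(5)); print("go mm",(np.append(mid-c,0)@T[:3,:3]*1000).round(1))
E
python3 rel.py
```

```text
well [ 0.5241 -0.1249] 0.0481 expect 0.048
well [ 0.6712 -0.1372] 0.0805 expect 0.08
mid [ 0.5891 -0.1303]
bell [ 0.591  -0.1315  0.0292 -0.3684] rms 0.00035
go mm [ 1. -2. -0.]
```

```bash
python3 -m handwheel '[{"tx":1,"ty":-2,"tz":0,"roll":0},{"tx":0,"ty":0,"tz":0,"roll":0},{"tx":0,"ty":0,"tz":2,"roll":0},{"tx":0,"ty":0,"tz":2,"roll":0},{"tx":0,"ty":0,"tz":2,"roll":0},{"tx":0,"ty":0,"tz":0,"roll":0},{"tx":0,"ty":0,"tz":0,"roll":0},{"tx":0,"ty":0,"tz":0,"roll":0}]'
python3 bell.py >/dev/null; python3 rel.py
```

```text
t: 14.52
tool_pos: [0.5876, -0.1293, 0.0762]
tool_rot: [-2.308, -2.131, 0.0]
contact_force: [-1.2, -0.3, -0.5]
opening: 0.0148
grip_force: 30.1
well [ 0.524 -0.125] 0.0481 expect 0.048
well [ 0.6709 -0.1371] 0.0801 expect 0.08
mid [ 0.589  -0.1303]
bell [ 0.5875 -0.1299  0.029  -0.3676] rms 0.00035
go mm [-0.3  1.5 -0. ]
```

```bash
python3 -m handwheel '[{"tx":0,"ty":1.2,"tz":0,"roll":0},{"tx":0,"ty":0,"tz":0,"roll":0},{"tx":0,"ty":0,"tz":0,"roll":0},{"tx":0,"ty":0,"tz":0,"roll":0}]'
python3 bell.py >/dev/null; python3 rel.py|tail -1;python3 bell.py >/dev/null; python3 rel.py|tail -1
```

```text
t: 14.9
tool_pos: [0.5889, -0.1294, 0.0764]
tool_rot: [2.308, 2.131, 0.0]
contact_force: [0.0, -0.0, -1.5]
opening: 0.0147
grip_force: 30.1
go mm [-0.2  0.4  0. ]
go mm [-0.5 -0.  -0. ]
```

Centred within 0.5 mm. Lower gently.

```bash
python3 -m handwheel '[{"tx":0,"ty":0,"tz":2,"roll":0},{"tx":0,"ty":0,"tz":2,"roll":0},{"tx":0,"ty":0,"tz":2,"roll":0},{"tx":0,"ty":0,"tz":1,"roll":0},{"tx":0,"ty":0,"tz":0,"roll":0}]'
python3 -m handwheel '[{"tx":0,"ty":0,"tz":2,"roll":0},{"tx":0,"ty":0,"tz":2,"roll":0},{"tx":0,"ty":0,"tz":2,"roll":0},{"tx":0,"ty":0,"tz":1,"roll":0},{"tx":0,"ty":0,"tz":0,"roll":0}]'
```

```text
t: 15.42
tool_pos: [0.5885, -0.1292, 0.0687]
tool_rot: [-2.308, -2.13, 0.001]
contact_force: [-0.0, 0.3, -2.0]
opening: 0.0146
grip_force: 30.1
t: 15.83
tool_pos: [0.5885, -0.1293, 0.0618]
tool_rot: [-2.308, -2.13, 0.001]
contact_force: [0.0, -0.4, -1.4]
opening: 0.0148
grip_force: 30.1
```

```bash
python3 -m handwheel '[{"tx":0,"ty":0,"tz":1,"roll":0},{"tx":0,"ty":0,"tz":1,"roll":0},{"tx":0,"ty":0,"tz":0.7,"roll":0},{"tx":0,"ty":0,"tz":0,"roll":0},{"tx":0,"ty":0,"tz":0,"roll":0}]'
python3 -m handwheel '[{"tx":0,"ty":0,"tz":0.5,"roll":0},{"tx":0,"ty":0,"tz":0.5,"roll":0},{"tx":0,"ty":0,"tz":0,"roll":0}]'
```

```text
t: 16.25
tool_pos: [0.5888, -0.1294, 0.0596]
tool_rot: [-2.308, -2.131, 0.0]
contact_force: [0.4, -0.1, -1.9]
opening: 0.0149
grip_force: 30.1
t: 16.5
tool_pos: [0.5888, -0.1294, 0.0585]
tool_rot: [-2.308, -2.131, 0.0]
contact_force: [0.0, -0.1, -2.4]
opening: 0.0147
grip_force: 30.1
```

```bash
python3 -m handwheel '[{"tx":0,"ty":0,"tz":0.5,"roll":0},{"tx":0,"ty":0,"tz":0.3,"roll":0},{"tx":0,"ty":0,"tz":0,"roll":0},{"tx":0,"ty":0,"tz":0,"roll":0}]'
python3 bell.py | tail -1
```

```text
t: 16.83
tool_pos: [0.5889, -0.1294, 0.058]
tool_rot: [2.308, 2.131, 0.0]
contact_force: [-0.3, 0.3, 0.1]
opening: 0.0151
grip_force: 30.4
lowest [0.0046 0.005  0.006 ] rel foot expected 0.006 t 16.8833 [ 0.5889 -0.1294  0.058 ]
```

Weight has gone onto the floor at foot height 6 mm. Release and rise.

```bash
python3 -m handwheel '[{"tx":0,"ty":0,"tz":0,"roll":0},{"tx":0,"ty":0,"tz":0,"roll":0},{"tx":0,"ty":0,"tz":0,"roll":0},{"tx":0,"ty":0,"tz":0,"roll":0},{"tx":0,"ty":0,"tz":-5,"roll":0},{"tx":0,"ty":0,"tz":-15,"roll":0},{"tx":0,"ty":0,"tz":-30,"roll":0},{"tx":0,"ty":0,"tz":-40,"roll":0},{"tx":0,"ty":0,"tz":-40,"roll":0},{"tx":0,"ty":0,"tz":-40,"roll":0},{"tx":-30,"ty":0,"tz":-10,"roll":0},{"tx":-10,"ty":0,"tz":0,"roll":0}]' 36
python3 -m handwheel '[{"tx":0,"ty":0,"tz":0,"roll":0},{"tx":0,"ty":0,"tz":0,"roll":0}]'
python3 - <<'E'
from h import *
im,d,K,E=grab("wrist","w5.png"); X=pts(d,K,E)
n=np.hypot(X[...,0]-.589,X[...,1]+.13)<.036
for a,b in((.088,.11),(.05,.085),(.023,.03),(.03,.045)):
    x=X[n&(X[...,2]>a)&(X[...,2]<b)]; print(a,len(x),x.mean(0).round(4),x[:,2].max().round(4))
    if a in(.023,.03): A=np.c_[2*x[:,:2],np.ones(len(x))]; s=np.linalg.lstsq(A,(x[:,:2]**2).sum(1),rcond=None)[0]; print(" ctr",s[:2].round(4))
# pull now
m=(X[...,2]>.11)&(X[...,2]<.13)&(X[...,0]<.45); print("pull",m.sum(),X[m].min(0) if m.any() else "", X[m].max(0) if m.any() else "")
E
```

```text
t: 17.88
tool_pos: [0.588, -0.172, 0.2448]
tool_rot: [2.301, 2.123, 0.005]
contact_force: [0.8, -0.2, 0.9]
opening: 0.036
grip_force: 0.0
t: 18.05
tool_pos: [0.5847, -0.169, 0.2359]
tool_rot: [-2.308, -2.127, 0.001]
contact_force: [-0.2, 0.1, 0.3]
opening: 0.0361
grip_force: 0.0
0.088 205 [ 0.5889 -0.1293  0.0933] 0.0975
0.05 64 [ 0.5891 -0.1263  0.0817] 0.0849
0.023 338 [ 0.589  -0.1262  0.0258] 0.03
 ctr [ 0.5889 -0.1315]
0.03 829 [ 0.5893 -0.1269  0.0396] 0.045
 ctr [ 0.589  -0.1297]
pull 1625 [ 0.4257471  -0.04735562  0.11240755] [ 0.44995384 -0.00701073  0.12505539]
```

View pics/w5.png

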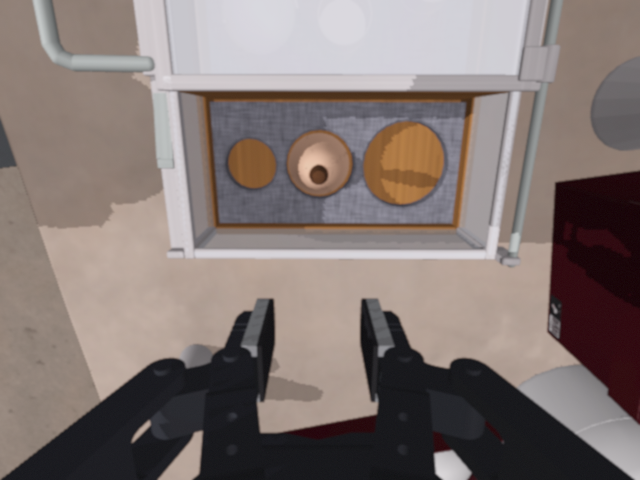

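The bell stands upright in the middle well at (320,163): its grip top is at 97 mm, as expected, and it is concentric. The cover is still open. Now back to the pull, reversing the opening.

```bash
python3 -m handwheel '[{"tx":20,"ty":-20,"tz":0,"roll":0},{"tx":28,"ty":-28,"tz":0,"roll":0},{"tx":28,"ty":-28,"tz":0,"roll":0},{"tx":28,"ty":-29,"tz":0,"roll":0},{"tx":28,"ty":-30,"tz":0,"roll":0},{"tx":27,"ty":-30,"tz":0,"roll":0},{"tx":0,"ty":0,"tz":0,"roll":0},{"tx":0,"ty":0,"tz":0,"roll":0},{"tx":0,"ty":0,"tz":0,"roll":0}]'
python3 - <<'E'
from h import *
im,d,K,E=grab("wrist"); X=pts(d,K,E); T=tool(); L=(X-T[:3,3])@T[:3,:3]*1000
m=(X[...,2]>.114)&(X[...,2]<.13)&(X[...,0]<.445)&(X[...,0]>.40)&(X[...,1]>-.06)&(X[...,1]<.08)
x=L[m]; print(T[:3,3].round(4),m.sum()); 
for a in(-30,-15,0,15,30):
    y=x[(abs(x[:,0]-a)<4)]; print(a,len(y),(np.percentile(y[:,1],[2,50,98]).round(1),y[:,2].min().round(1)) if len(y) else "")
print(x[:,0].min(),x[:,0].max())
E
```

```text
t: 18.85
tool_pos: [0.4334, 0.0031, 0.2365]
tool_rot: [-2.306, -2.131, 0.002]
contact_force: [0.0, -0.8, 0.1]
opening: 0.0359
grip_force: 0.0
[0.4338 0.0025 0.2368] 1919
-30 139 (array([-6.4, -1.9,  3.4]), np.float64(112.9))
-15 146 (array([-6.3, -1.8,  3.3]), np.float64(112.7))
0 149 (array([-6.2, -1.1,  3.2]), np.float64(112.9))
15 150 (array([-6.1, -1.1,  3.2]), np.float64(112.5))
30 161 (array([-6. , -1.7,  3.1]), np.float64(112.7))
-47.88136606460627 50.62882658914834
```

```bash
python3 -m handwheel '[{"tx":0,"ty":-1.5,"tz":20,"roll":0},{"tx":0,"ty":0,"tz":30,"roll":0},{"tx":0,"ty":0,"tz":30,"roll":0},{"tx":0,"ty":0,"tz":30,"roll":0},{"tx":0,"ty":0,"tz":17,"roll":0},{"tx":0,"ty":0,"tz":10,"roll":0},{"tx":0,"ty":0,"tz":0,"roll":0},{"tx":0,"ty":0,"tz":0,"roll":0},{"tx":0,"ty":0,"tz":0,"roll":0}]'
python3 -m handwheel '[{"tx":0,"ty":0,"tz":0,"roll":0},{"tx":0,"ty":0,"tz":0,"roll":0},{"tx":0,"ty":0,"tz":0,"roll":0},{"tx":0,"ty":0,"tz":0,"roll":0},{"tx":0,"ty":0,"tz":0,"roll":0},{"tx":0,"ty":0,"tz":0,"roll":0}]' 0 40
```

```text
t: 19.65
tool_pos: [0.4337, 0.0021, 0.1023]
tool_rot: [2.308, 2.129, 0.002]
contact_force: [-0.5, -0.6, 0.5]
opening: 0.0357
grip_force: 0.0
t: 20.15
tool_pos: [0.4317, 0.0026, 0.1008]
tool_rot: [-2.308, -2.13, 0.002]
contact_force: [-5.1, 0.6, 2.7]
opening: 0.0086
grip_force: 39.0
```

```bash
python3 -m handwheel '[{"tx":0,"ty":0,"tz":-3,"roll":0},{"tx":-3,"ty":0,"tz":-3,"roll":0},{"tx":-6,"ty":0,"tz":-3,"roll":0},{"tx":-8,"ty":0,"tz":-3,"roll":0},{"tx":-8,"ty":0,"tz":-2,"roll":0},{"tx":-8,"ty":0,"tz":-2,"roll":0},{"tx":-8,"ty":0,"tz":-2,"roll":0},{"tx":-8,"ty":0,"tz":0,"roll":0},{"tx":-8,"ty":0,"tz":0,"roll":0},{"tx":-8,"ty":0,"tz":0,"roll":0},{"tx":-8,"ty":0,"tz":0,"roll":0},{"tx":-8,"ty":0,"tz":0,"roll":0}]'
python3 -m handwheel '[{"tx":-8,"ty":0,"tz":0,"roll":0},{"tx":-8,"ty":0,"tz":0,"roll":0},{"tx":-8,"ty":0,"tz":0,"roll":0},{"tx":-6,"ty":0,"tz":0,"roll":0},{"tx":-4,"ty":0,"tz":0,"roll":0},{"tx":-3,"ty":0,"tz":0,"roll":0},{"tx":-2,"ty":0,"tz":0,"roll":0},{"tx":0,"ty":0,"tz":0,"roll":0}]'
python3 -m handwheel '[{"tx":-1,"ty":0,"tz":0,"roll":0},{"tx":-1,"ty":0,"tz":0,"roll":0},{"tx":-1,"ty":0,"tz":0,"roll":0},{"tx":0,"ty":0,"tz":0,"roll":0}]'
```

```text
t: 21.15
tool_pos: [0.4257, -0.0791, 0.1187]
tool_rot: [-2.308, -2.13, 0.0]
contact_force: [-2.9, 1.3, -2.9]
opening: 0.0081
grip_force: 39.0
t: 21.82
tool_pos: [0.4225, -0.1173, 0.1187]
tool_rot: [-2.308, -2.13, 0.001]
contact_force: [-5.0, 0.6, -1.6]
opening: 0.0086
grip_force: 39.0
t: 22.15
tool_pos: [0.4222, -0.1199, 0.1186]
tool_rot: [-2.308, -2.131, 0.001]
contact_force: [-4.8, 1.0, -2.4]
opening: 0.0084
grip_force: 39.0
```

```bash
python3 -m handwheel '[{"tx":-1,"ty":0,"tz":0,"roll":0},{"tx":-1,"ty":0,"tz":0,"roll":0},{"tx":0,"ty":0,"tz":0,"roll":0}]'
python3 -m handwheel '[{"tx":-1,"ty":0,"tz":0,"roll":0},{"tx":0,"ty":0,"tz":0,"roll":0},{"tx":0,"ty":0,"tz":0,"roll":0}]'
```

```text
t: 22.4
tool_pos: [0.4221, -0.1215, 0.1186]
tool_rot: [-2.307, -2.131, -0.0]
contact_force: [-4.6, 2.0, -2.0]
opening: 0.0081
grip_force: 39.0
t: 22.65
tool_pos: [0.4221, -0.1222, 0.1185]
tool_rot: [-2.307, -2.131, -0.001]
contact_force: [-5.0, 3.3, -2.5]
opening: 0.0084
grip_force: 39.1
```

```bash
python3 -m handwheel '[{"tx":0,"ty":0,"tz":3,"roll":0},{"tx":0,"ty":0,"tz":3,"roll":0},{"tx":0,"ty":0,"tz":3,"roll":0},{"tx":0,"ty":0,"tz":3,"roll":0},{"tx":0,"ty":0,"tz":3,"roll":0},{"tx":0,"ty":0,"tz":2,"roll":0},{"tx":0,"ty":0,"tz":1,"roll":0},{"tx":0,"ty":0,"tz":0,"roll":0}]'
python3 -m handwheel '[{"tx":0,"ty":0,"tz":0,"roll":0},{"tx":0,"ty":0,"tz":0,"roll":0},{"tx":0,"ty":0,"tz":0,"roll":0},{"tx":0,"ty":0,"tz":0,"roll":0},{"tx":0,"ty":0,"tz":-5,"roll":0},{"tx":0,"ty":0,"tz":-20,"roll":0},{"tx":0,"ty":0,"tz":-35,"roll":0},{"tx":0,"ty":0,"tz":-40,"roll":0},{"tx":-30,"ty":0,"tz":-28,"roll":0},{"tx":-30,"ty":0,"tz":0,"roll":0},{"tx":0,"ty":0,"tz":0,"roll":0},{"tx":0,"ty":0,"tz":0,"roll":0}]' 36
python3 - <<'E'
from h import *
im,d,K,E=grab("wrist"); X=pts(d,K,E); T=tool(); print(T[:3,3].round(4))
m=(X[...,2]>.110)&(X[...,2]<.16)&(X[...,0]<.43)&(X[...,0]>.40)&(X[...,1]>-.19)&(X[...,1]<-.04)
x=X[m]; print("bar",m.sum(),x.min(0).round(4),x.max(0).round(4),np.median(x,0).round(4))
for p in [(325.,86),(325,220)]: pass
m=(X[...,2]>.106)&(X[...,2]<.15)&(X[...,0]<.45)&(X[...,0]>.435)&(X[...,1]>-.19)&(X[...,1]<-.04)
x=X[m]; y=x[:,1]; mid=y.mean(); print("arms y",np.median(y[y>mid]).round(4),np.median(y[y<mid]).round(4),"z",np.median(x[:,2]).round(4))
S=grab("scene"); Xs=pts(*S[1:]); 
E
```

```text
t: 23.32
tool_pos: [0.4214, -0.1221, 0.1005]
tool_rot: [-2.305, -2.13, 0.002]
contact_force: [-8.5, 2.5, 2.9]
opening: 0.0081
grip_force: 39.5
t: 24.32
tool_pos: [0.4178, -0.1841, 0.23]
tool_rot: [2.31, 2.127, 0.001]
contact_force: [-0.1, -0.8, -0.7]
opening: 0.0362
grip_force: 0.0
[ 0.4175 -0.1831  0.229 ]
bar 2292 [ 0.4147 -0.1661  0.1142] [ 0.43   -0.0685  0.1246] [ 0.4231 -0.115   0.1215]
arms y -0.0728 -0.1613 z 0.1165
```

```bash
python3 -m handwheel '[{"tx":-30,"ty":0,"tz":-10,"roll":0},{"tx":-38,"ty":0,"tz":-10,"roll":0},{"tx":-38,"ty":0,"tz":0,"roll":0},{"tx":-38,"ty":0,"tz":0,"roll":0},{"tx":-38,"ty":0,"tz":0,"roll":0},{"tx":-38,"ty":0,"tz":0,"roll":0},{"tx":-38,"ty":0,"tz":0,"roll":0},{"tx":-38,"ty":0,"tz":0,"roll":0},{"tx":0,"ty":0,"tz":0,"roll":0}]'
cat > cmp.py <<'E'
from h import *
for n,(u0,u1,v0,v1) in (("scene",(272,306,262,304)),("side",(395,432,192,226)),):
    a=cv2.imread(f"pics/{n}0.png",0).astype(np.float32); im,d,K,E=grab(n); b=cv2.cvtColor(im,cv2.COLOR_RGB2GRAY).astype(np.float32)
    t=cv2.resize(a[v0:v1,u0:u1],None,fx=8,fy=8,interpolation=cv2.INTER_CUBIC); s=cv2.resize(b[v0-8:v1+8,u0-8:u1+8],None,fx=8,fy=8,interpolation=cv2.INTER_CUBIC)
    r=cv2.matchTemplate(s,t,cv2.TM_CCOEFF_NORMED); _,q,_,l=cv2.minMaxLoc(r); c=np.array(l)/8-8; P=np.array([.424,-.117,.119])
    J=proj(K,E,P+[0,.01,0])-proj(K,E,P); Z=proj(K,E,P+[0,0,.01])-proj(K,E,P)
    print(n,"score",round(q,3),"shift px",c,"px per 10mm left",J.round(2),"up",Z.round(2),"-> left,up mm",(np.linalg.solve(np.c_[J,Z],c)*10).round(1))
E
python3 cmp.py
```

```text
t: 25.17
tool_pos: [0.3928, -0.4819, 0.2466]
tool_rot: [-2.311, -2.126, 0.002]
contact_force: [-0.2, 1.1, -0.9]
opening: 0.0363
grip_force: 0.0
scene score 0.444 shift px [-6.125 -8.   ] px per 10mm left [-1.47 -2.83] up [-0.2  -2.59] -> left,up mm [ 43.9 -17. ]
side score 0.996 shift px [-0.125  0.25 ] px per 10mm left [-0.73  1.86] up [ 0.51 -3.48] -> left,up mm [1.9 0.3]
```

The cover is down (height unchanged within 0.3 mm) but seems about 2 mm short of the first position. I'll regrip the pull and press it home.

```bash
python3 -m handwheel '[{"tx":36,"ty":0,"tz":0,"roll":0},{"tx":38,"ty":0,"tz":0,"roll":0},{"tx":38,"ty":0,"tz":0,"roll":0},{"tx":38,"ty":0,"tz":0,"roll":0},{"tx":38,"ty":0,"tz":0,"roll":0},{"tx":38,"ty":0,"tz":0,"roll":0},{"tx":38,"ty":0,"tz":0,"roll":0},{"tx":38,"ty":0,"tz":0,"roll":0},{"tx":38,"ty":0,"tz":0,"roll":0},{"tx":26,"ty":1,"tz":20,"roll":0},{"tx":0,"ty":0,"tz":25,"roll":0},{"tx":0,"ty":0,"tz":0,"roll":0}]'
python3 -m handwheel '[{"tx":0,"ty":0,"tz":0,"roll":0},{"tx":0,"ty":0,"tz":0,"roll":0},{"tx":0,"ty":0,"tz":0,"roll":0}]'
python3 - <<'E'
from h import *
T=tool();P=np.array([.4225,-.117,.1]);print(((P-T[:3,3])@T[:3,:3]*1000).round(1))
E
```

```text
t: 26.27
tool_pos: [0.4211, -0.109, 0.1987]
tool_rot: [-2.297, -2.132, 0.004]
contact_force: [-1.0, 0.0, -1.1]
opening: 0.0354
grip_force: 0.0
t: 26.52
tool_pos: [0.4247, -0.1137, 0.2055]
tool_rot: [2.308, 2.129, 0.001]
contact_force: [-0.0, -0.1, -0.1]
opening: 0.036
grip_force: 0.0
[ -3.4  -2.2 105.5]
```

```bash
python3 -m handwheel '[{"tx":-3,"ty":-2,"tz":20,"roll":0},{"tx":0,"ty":0,"tz":30,"roll":0},{"tx":0,"ty":0,"tz":30,"roll":0},{"tx":0,"ty":0,"tz":18,"roll":0},{"tx":0,"ty":0,"tz":7,"roll":0},{"tx":0,"ty":0,"tz":0,"roll":0},{"tx":0,"ty":0,"tz":0,"roll":0},{"tx":0,"ty":0,"tz":0,"roll":0}]'
python3 -m handwheel '[{"tx":0,"ty":0,"tz":0,"roll":0},{"tx":0,"ty":0,"tz":0,"roll":0},{"tx":0,"ty":0,"tz":0,"roll":0},{"tx":0,"ty":0,"tz":0,"roll":0},{"tx":0,"ty":0,"tz":0,"roll":0},{"tx":0,"ty":0,"tz":0,"roll":0}]' 0 40
python3 -m handwheel '[{"tx":-0.7,"ty":0,"tz":0,"roll":0},{"tx":-0.7,"ty":0,"tz":0,"roll":0},{"tx":-0.6,"ty":0,"tz":0,"roll":0},{"tx":0,"ty":0,"tz":0,"roll":0}]'
python3 -m handwheel '[{"tx":-0.7,"ty":0,"tz":0,"roll":0},{"tx":-0.7,"ty":0,"tz":0,"roll":0},{"tx":-0.6,"ty":0,"tz":0,"roll":0},{"tx":0,"ty":0,"tz":0,"roll":0}]'
```

```text
t: 27.18
tool_pos: [0.4234, -0.1169, 0.1011]
tool_rot: [2.306, 2.128, 0.002]
contact_force: [0.1, -0.1, 0.2]
opening: 0.0361
grip_force: 0.0
t: 27.68
tool_pos: [0.4218, -0.1163, 0.0991]
tool_rot: [2.308, 2.131, -0.001]
contact_force: [-3.5, -0.8, 2.2]
opening: 0.0084
grip_force: 39.0
t: 28.02
tool_pos: [0.4216, -0.1177, 0.0986]
tool_rot: [-2.308, -2.13, -0.0]
contact_force: [-3.1, 1.0, 1.0]
opening: 0.0085
grip_force: 39.0
t: 28.35
tool_pos: [0.4215, -0.1199, 0.0987]
tool_rot: [-2.308, -2.131, -0.0]
contact_force: [-3.4, 0.9, 1.7]
opening: 0.0085
grip_force: 39.0
```

```bash
python3 -m handwheel '[{"tx":-0.7,"ty":0,"tz":0,"roll":0},{"tx":-0.7,"ty":0,"tz":0,"roll":0},{"tx":-0.6,"ty":0,"tz":0,"roll":0},{"tx":0,"ty":0,"tz":0,"roll":0}]'
python3 -m handwheel '[{"tx":-0.5,"ty":0,"tz":0,"roll":0},{"tx":-0.5,"ty":0,"tz":0,"roll":0},{"tx":-0.5,"ty":0,"tz":0,"roll":0},{"tx":0,"ty":0,"tz":0,"roll":0}]'
```

```text
t: 28.68
tool_pos: [0.4213, -0.1217, 0.0987]
tool_rot: [-2.308, -2.131, -0.001]
contact_force: [-2.4, 2.8, 1.7]
opening: 0.0086
grip_force: 39.0
t: 29.02
tool_pos: [0.4212, -0.1232, 0.0987]
tool_rot: [-2.308, -2.131, -0.001]
contact_force: [-2.4, 4.2, 1.1]
opening: 0.0083
grip_force: 39.1
```

```bash
python3 -m handwheel '[{"tx":0,"ty":0,"tz":0,"roll":0},{"tx":0,"ty":0,"tz":0,"roll":0},{"tx":0,"ty":0,"tz":0,"roll":0},{"tx":0,"ty":0,"tz":0,"roll":0},{"tx":0,"ty":0,"tz":-5,"roll":0},{"tx":0,"ty":0,"tz":-20,"roll":0},{"tx":0,"ty":0,"tz":-35,"roll":0},{"tx":0,"ty":0,"tz":-40,"roll":0},{"tx":-30,"ty":0,"tz":-28,"roll":0},{"tx":-30,"ty":0,"tz":0,"roll":0},{"tx":0,"ty":0,"tz":0,"roll":0},{"tx":0,"ty":0,"tz":0,"roll":0}]' 36
python3 cmp.py
```

```text
t: 30.02
tool_pos: [0.4166, -0.1845, 0.2278]
tool_rot: [2.31, 2.127, 0.001]
contact_force: [0.3, -0.9, -0.4]
opening: 0.036
grip_force: 0.0
scene score 0.483 shift px [3.5 8. ] px per 10mm left [-1.47 -2.83] up [-0.2  -2.59] -> left,up mm [-23.   -5.8]
side score 0.997 shift px [-0.125  0.25 ] px per 10mm left [-0.73  1.86] up [ 0.51 -3.48] -> left,up mm [1.9 0.3]
```

```bash
python3 - <<'E'
from h import *
a=cv2.imread("pics/side0.png",0).astype(np.float32); b=cv2.cvtColor(load("side")[0],cv2.COLOR_RGB2GRAY).astype(np.float32)
for n,(u0,u1,v0,v1) in dict(pull=(395,432,192,226),plinth=(360,405,230,285),cornerRear=(276,300,215,260),dome=(205,250,205,262),shaker=(407,438,178,195)).items():
    f=lambda g:cv2.resize(g,None,fx=16,fy=16,interpolation=cv2.INTER_CUBIC)
    r=cv2.matchTemplate(f(b[v0-4:v1+4,u0-4:u1+4]),f(a[v0:v1,u0:u1]),cv2.TM_CCOEFF_NORMED); _,q,_,l=cv2.minMaxLoc(r); print(n,round(q,4),np.array(l)/16-4)
for i in range(4):
    im,d,K,E=grab("wrist"); X=pts(d,K,E)
    m=(X[...,2]>.106)&(X[...,2]<.15)&(X[...,0]<.45)&(X[...,0]>.435)&(X[...,1]>-.19)&(X[...,1]<-.04); x=X[m]; y=x[:,1]; mid=y.mean(); o=ctrl.get_obs()
    k=(X[...,2]>.118)&(X[...,0]>.40)&(X[...,0]<.43)&(X[...,1]>-.14)&(X[...,1]<-.10)&(X[...,2]<.15)
    print("arms y",np.median(y[y>mid]).round(4),np.median(y[y<mid]).round(4),"bar top z",np.percentile(X[k][:,2],90).round(4),o["tool_pos"].round(4))
im0=cv2.imread("pics/w2.png")[:,:,::-1]
np.save("w2.npy",im0)
E
```

```text
pull 0.9968 [-0.0625  0.25  ]
plinth 0.7836 [ 0.875 -1.25 ]
cornerRear 0.9861 [ 0.5625 -0.4375]
dome 0.8658 [-1.5625 -1.3125]
shaker 0.9995 [0. 0.]
arms y -0.0726 -0.1613 bar top z 0.1231 [ 0.4161 -0.1826  0.226 ]
arms y -0.0729 -0.1613 bar top z 0.1229 [ 0.4162 -0.1824  0.226 ]
arms y -0.0727 -0.1613 bar top z 0.123 [ 0.4162 -0.1824  0.226 ]
arms y -0.0727 -0.1613 bar top z 0.123 [ 0.4163 -0.1824  0.2261]
```

The static shaker shows zero shift while the pull is still about 1.3 mm left, and 4 N through the pads was likely just creeping. I'll push solidly with closed fingers on the inside of the pull's right arm.

```bash
python3 -m handwheel '[{"tx":22,"ty":13,"tz":0,"roll":0},{"tx":22.6,"ty":13.8,"tz":0,"roll":0},{"tx":0,"ty":0,"tz":30,"roll":0},{"tx":0,"ty":0,"tz":30,"roll":0},{"tx":0,"ty":0,"tz":0,"roll":0},{"tx":0,"ty":0,"tz":0,"roll":0},{"tx":0,"ty":0,"tz":0,"roll":0}]' 0
python3 - <<'E'
from h import *
T=tool();P=np.array([.4465,-.140,.098]);print(((P-T[:3,3])@T[:3,:3]*1000).round(1),ctrl.get_obs()["opening"])
E
```

```text
t: 30.9
tool_pos: [0.4472, -0.141, 0.168]
tool_rot: [2.307, 2.13, 0.001]
contact_force: [0.7, -0.2, 1.2]
opening: -0.0
grip_force: 0.0
[ 1.  -0.9 70. ] -3.7719428733091715e-05
```

```bash
python3 -m handwheel '[{"tx":1,"ty":-1,"tz":25,"roll":0},{"tx":0,"ty":0,"tz":25,"roll":0},{"tx":0,"ty":0,"tz":15,"roll":0},{"tx":0,"ty":0,"tz":5,"roll":0},{"tx":0,"ty":0,"tz":0,"roll":0},{"tx":0,"ty":0,"tz":0,"roll":0}]'
python3 -m handwheel '[{"tx":-2,"ty":0,"tz":0,"roll":0},{"tx":-2,"ty":0,"tz":0,"roll":0},{"tx":-1,"ty":0,"tz":0,"roll":0},{"tx":0,"ty":0,"tz":0,"roll":0}]'
```

```text
t: 31.4
tool_pos: [0.447, -0.1406, 0.0988]
tool_rot: [2.307, 2.129, 0.002]
contact_force: [-0.9, 0.7, 0.6]
opening: -0.0002
grip_force: 0.0
t: 31.73
tool_pos: [0.4459, -0.1454, 0.0977]
tool_rot: [2.308, 2.129, 0.001]
contact_force: [0.1, -0.1, -1.0]
opening: -0.0
grip_force: 0.0
```

```bash
python3 -m handwheel '[{"tx":-1,"ty":0,"tz":0,"roll":0},{"tx":-1,"ty":0,"tz":0,"roll":0},{"tx":0,"ty":0,"tz":0,"roll":0}]'
python3 -m handwheel '[{"tx":-0.6,"ty":0,"tz":0,"roll":0},{"tx":0,"ty":0,"tz":0,"roll":0}]'
python3 -m handwheel '[{"tx":-0.6,"ty":0,"tz":0,"roll":0},{"tx":0,"ty":0,"tz":0,"roll":0}]'
```

```text
t: 31.98
tool_pos: [0.4453, -0.147, 0.0968]
tool_rot: [2.309, 2.131, 0.0]
contact_force: [-0.2, -0.5, -0.4]
opening: -0.0002
grip_force: 0.0
t: 32.15
tool_pos: [0.4452, -0.1474, 0.0967]
tool_rot: [-2.308, -2.131, -0.0]
contact_force: [0.0, 0.7, 0.4]
opening: 0.0
grip_force: 0.2
t: 32.32
tool_pos: [0.4452, -0.148, 0.0967]
tool_rot: [-2.308, -2.131, -0.0]
contact_force: [1.0, 0.5, 0.3]
opening: -0.0002
grip_force: 0.4
```

Contact just beginning; push on in small steps.

```bash
for i in 1 2 3; do :; done
python3 -m handwheel '[{"tx":-0.6,"ty":0,"tz":0,"roll":0},{"tx":-0.4,"ty":0,"tz":0,"roll":0},{"tx":0,"ty":0,"tz":0,"roll":0}]'
python3 -m handwheel '[{"tx":-0.5,"ty":0,"tz":0,"roll":0},{"tx":0,"ty":0,"tz":0,"roll":0}]'
python3 -m handwheel '[{"tx":-0.5,"ty":0,"tz":0,"roll":0},{"tx":0,"ty":0,"tz":0,"roll":0}]'
```

```text
t: 32.57
tool_pos: [0.4451, -0.1491, 0.0968]
tool_rot: [-2.308, -2.131, 0.0]
contact_force: [0.4, 0.6, -0.2]
opening: -0.0
grip_force: 0.4
t: 32.73
tool_pos: [0.445, -0.1496, 0.0968]
tool_rot: [-2.308, -2.131, 0.0]
contact_force: [0.8, 0.1, 0.1]
opening: -0.0
grip_force: 0.4
t: 32.9
tool_pos: [0.445, -0.15, 0.0968]
tool_rot: [-2.308, -2.131, -0.0]
contact_force: [0.7, 0.5, 0.2]
opening: 0.0001
grip_force: 0.6
```

```bash
python3 -m handwheel '[{"tx":-0.5,"ty":0,"tz":0,"roll":0},{"tx":-0.5,"ty":0,"tz":0,"roll":0},{"tx":0,"ty":0,"tz":0,"roll":0}]'
python3 -m handwheel '[{"tx":-0.5,"ty":0,"tz":0,"roll":0},{"tx":-0.5,"ty":0,"tz":0,"roll":0},{"tx":0,"ty":0,"tz":0,"roll":0}]'
python3 -m handwheel '[{"tx":-0.5,"ty":0,"tz":0,"roll":0},{"tx":-0.5,"ty":0,"tz":0,"roll":0},{"tx":0,"ty":0,"tz":0,"roll":0}]'
python3 cmp.py | tail -1
```

```text
t: 33.15
tool_pos: [0.445, -0.1509, 0.0968]
tool_rot: [-2.309, -2.131, -0.001]
contact_force: [1.5, 2.0, -0.0]
opening: 0.0002
grip_force: 1.0
t: 33.4
tool_pos: [0.445, -0.1519, 0.0969]
tool_rot: [2.309, 2.131, 0.001]
contact_force: [1.7, 2.9, -0.0]
opening: -0.0003
grip_force: 1.5
t: 33.65
tool_pos: [0.4449, -0.1529, 0.0968]
tool_rot: [-2.308, -2.131, -0.001]
contact_force: [2.5, 4.2, -0.2]
opening: 0.0001
grip_force: 2.0
side score 0.784 shift px [-0.125  0.375] px per 10mm left [-0.73  1.86] up [ 0.51 -3.48] -> left,up mm [ 1.5 -0.3]
```

```bash
python3 -m handwheel '[{"tx":-0.8,"ty":0,"tz":0,"roll":0},{"tx":-0.8,"ty":0,"tz":0,"roll":0},{"tx":-0.8,"ty":0,"tz":0,"roll":0},{"tx":0,"ty":0,"tz":0,"roll":0}]'
python3 -m handwheel '[{"tx":-0.8,"ty":0,"tz":0,"roll":0},{"tx":-0.8,"ty":0,"tz":0,"roll":0},{"tx":-0.8,"ty":0,"tz":0,"roll":0},{"tx":0,"ty":0,"tz":0,"roll":0}]'
python3 cmp.py | tail -1
```

```text
t: 34.08
tool_pos: [0.4449, -0.1549, 0.0968]
tool_rot: [-2.308, -2.13, -0.002]
contact_force: [3.7, 5.9, 0.0]
opening: 0.0002
grip_force: 3.1
t: 34.42
tool_pos: [0.4449, -0.1568, 0.0968]
tool_rot: [-2.308, -2.13, -0.004]
contact_force: [4.7, 8.0, -0.0]
opening: -0.0003
grip_force: 4.0
side score 0.789 shift px [-0.125  0.5  ] px per 10mm left [-0.73  1.86] up [ 0.51 -3.48] -> left,up mm [ 1.1 -0.8]
```

8 N with a linear rise and no slip: the cover is at its end stop. Back off and compare.

```bash
python3 -m handwheel '[{"tx":5,"ty":0,"tz":0,"roll":0},{"tx":6,"ty":0,"tz":0,"roll":0},{"tx":6,"ty":0,"tz":0,"roll":0},{"tx":0,"ty":0,"tz":-10,"roll":0},{"tx":0,"ty":0,"tz":-30,"roll":0},{"tx":0,"ty":0,"tz":-40,"roll":0},{"tx":0,"ty":0,"tz":-40,"roll":0},{"tx":-30,"ty":0,"tz":-20,"roll":0},{"tx":-38,"ty":0,"tz":0,"roll":0},{"tx":-38,"ty":0,"tz":0,"roll":0},{"tx":-38,"ty":0,"tz":0,"roll":0},{"tx":-38,"ty":0,"tz":0,"roll":0}]'
python3 -m handwheel '[{"tx":-38,"ty":-10,"tz":0,"roll":0},{"tx":-38,"ty":-10,"tz":0,"roll":0},{"tx":-38,"ty":-10,"tz":0,"roll":0},{"tx":-38,"ty":-10,"tz":0,"roll":0},{"tx":-38,"ty":-10,"tz":0,"roll":0},{"tx":0,"ty":0,"tz":0,"roll":0},{"tx":0,"ty":0,"tz":0,"roll":0}]'
python3 cmp.py
python3 - <<'E'
from h import *
# edges of the front-left corner area, and bell, in both views vs start
for n in("scene","side"):
    im,d,K,E=load(n); print(n,"bell grip px",proj(K,E,np.array([.589,-.1296,.09])).round(), "pull px",proj(K,E,np.array([.4222,-.117,.119])).round())
a=cv2.imread("pics/scene0.png",0).astype(np.float32); b=cv2.cvtColor(load("scene")[0],cv2.COLOR_RGB2GRAY).astype(np.float32)
for nm,(u0,u1,v0,v1) in dict(pull=(273,310,264,304),cornerFL=(276,300,230,262),rear=(385,412,228,300),red=(266,288,190,222),purple=(276,296,208,236),infuser=(240,258,204,230),cup=(272,292,164,196),egg=(230,248,180,200),salt=(312,332,360,392),pepper=(340,360,370,400),purple2=(262,282,150,180)).items():
    f=lambda g:cv2.resize(g,None,fx=8,fy=8,interpolation=cv2.INTER_CUBIC)
    r=cv2.matchTemplate(f(b[v0-4:v1+4,u0-4:u1+4]),f(a[v0:v1,u0:u1]),cv2.TM_CCOEFF_NORMED); _,q,_,l=cv2.minMaxLoc(r); print(nm,round(q,3),np.array(l)/8-4)
E
```

```text
t: 35.52
tool_pos: [0.4306, -0.3246, 0.2383]
tool_rot: [2.307, 2.129, -0.002]
contact_force: [0.0, -0.3, 0.4]
opening: -0.0001
grip_force: 0.0
t: 36.1
tool_pos: [0.3647, -0.5097, 0.2372]
tool_rot: [-2.312, -2.127, 0.001]
contact_force: [-0.1, 0.9, -0.0]
opening: -0.0001
grip_force: 0.0
scene score 0.171 shift px [ 0.    -0.125] px per 10mm left [-1.47 -2.83] up [-0.2  -2.59] -> left,up mm [-0.1  0.6]
side score 0.999 shift px [0. 0.] px per 10mm left [-0.73  1.86] up [ 0.51 -3.48] -> left,up mm [ 0. -0.]
scene bell grip px [344. 275.] pull px [282. 285.]
side bell grip px [358. 208.] pull px [421. 212.]
pull 0.178 [-0.125 -0.125]
cornerFL 0.406 [ 4.    -1.375]
rear 0.99 [0. 0.]
red 0.998 [0. 0.]
purple 0.897 [ 0.125 -0.125]
infuser 0.42 [ 0.125 -0.125]
cup 0.999 [0. 0.]
egg 0.998 [0. 0.]
salt 0.329 [ 4. -4.]
pepper 0.343 [-0.5  -0.25]
purple2 0.999 [0. 0.]
```

The pull now sits exactly where it began (0.0 px, score 0.999). A last check of the bystanders in the side view, then hand in.

```bash
python3 - <<'E'
from h import *
a=cv2.imread("pics/side0.png",0).astype(np.float32); b=cv2.cvtColor(load("side")[0],cv2.COLOR_RGB2GRAY).astype(np.float32)
for nm,(u0,u1,v0,v1) in dict(infuser=(360,388,302,344),purple=(330,358,270,312),red=(308,340,296,340),shakers=(407,438,178,216),egg=(325,355,364,400),cup=(268,296,314,364)).items():
    f=lambda g:cv2.resize(g,None,fx=8,fy=8,interpolation=cv2.INTER_CUBIC)
    r=cv2.matchTemplate(f(b[v0-4:v1+4,u0-4:u1+4]),f(a[v0:v1,u0:u1]),cv2.TM_CCOEFF_NORMED); _,q,_,l=cv2.minMaxLoc(r); print(nm,round(q,3),np.array(l)/8-4)
im=load("side")[0]; print("bell colour in case", im[208:240,350:366].reshape(-1,3)[np.argmax(np.ptp(im[208:240,350:366].reshape(-1,3).astype(int),axis=1))])
print(ctrl.finish_job())
E
```

```text
infuser 1.0 [0. 0.]
purple 0.978 [-0.125  0.125]
red 0.991 [0. 0.]
shakers 1.0 [0. 0.]
egg 1.0 [0. 0.]
cup 1.0 [0. 0.]
bell colour in case [149 118  97]
the job is handed in; nothing more can be done
None
```

The copper bell stands upright at the bottom of the middle well, the cover is shut and home behind its stop (pull back at its starting position in the side view), the bystanders show no shift, and the job was handed in at about 36 s.

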